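Tip the discard skip into the autoclave pan

TASK

Roll the little wheeled skip of used culture plates forward, keeping it nearly level, until both its wheels rest gently and squarely against the low front of the metal pan, then lift its rear handle so that it tips forward over its wheels and all three plates slide out into the pan. Lower the empty skip gently back onto its two feet without letting it drop, and leave it standing there, square to the pan, level and let go. Leave everything else on the bench where it is.

Things in the scene. Friction and masses are not known exactly. Their poses are not given: they have to be found in the camera images.
- pan: Open metal pan, fixed, 300 mm long (x), 310 mm wide (y), walls and floor 4 mm thick; back and sides 90 mm high (sides 50 mm in the first 50 mm), front 32 mm high. Origin on the bench 150 mm before the outer face of its front, in the lane where the skip rolls; x points level to and into the pan, y along its front, z up.
- front (a point): Foot of the outer face of the pan's low front, at its middle, on the bench; axes as the pan's. The front, 32 mm high, is the stop for the skip's wheels. The skip starts before it (negative x, 42 to 95 mm between wheels and front), facing it within 5 degrees, sideways within 18 mm.
- skip: Loose steel skip like a small barrow, 0.7 to 1.1 kg empty. Origin on the bench under the middle of the axle when standing; x forward (towards the pan), y left, z up. Open tub 116 mm wide, floor 95 mm high from x = -193 to 0, side and rear walls (rear at x = -195) 143 mm high. Two rubber feet, 20 mm thick, at x = -172, y = +-50 mm, drag with 2 to 4 N when it is pushed level; the wheels meeting the pan are felt as a firm stop.
- handle (a point): Middle of the skip's handle, a round level bar 15 mm thick along y, at x = -265, z = 135 mm in the skip's frame. Shafts 12 mm thick hold its ends (y = +-62 mm), 100 mm between is clear, nothing tall lies behind or below. Hook it from behind and below with fingers sloping forward and down, or pinch it from above. Lifting takes 2 to 6 N. Axes as the skip's.
- lip (a point): Middle of the skip's front lip, where the plates leave: x = 53, z = 114 mm in the skip's frame, the end of a chute that rises at 20 degrees from the tub floor (x = 0, z = 95 mm), open in front, side walls 38 mm high. It reaches over the pan when the wheels touch the pan's front. A last plate may lean on the lip: tip a little farther or jog it off before lowering. Axes as the skip's.
- axle (a point): Middle of the skip's axle, 28 mm up, axes as the skip's; it tips about this line once the wheels touch the pan. Wheels turn freely, radius 28 mm, 16 mm wide, at y = +-79 mm; at the pan the axle is 28 mm before its front. Tipped, the plates go over the lip at about 33 to 45 degrees and have mostly left by 50; the empty skip balances at about 60 degrees and falls forward beyond.
- plate0_mid (a point): Middle of a culture plate with lid, a flat disc 92 mm across and 16 mm thick, 30 to 65 g, z its axis. The three plates start in the skip's tub, two stacked 50 mm behind the axle and one alone 145 mm behind it. This one starts as the lower of the two.
- plate1_mid (a point): Middle of a culture plate with lid, a flat disc 92 mm across and 16 mm thick, 30 to 65 g, z its axis. The three plates start in the skip's tub, two stacked 50 mm behind the axle and one alone 145 mm behind it. This one starts as the upper of the two.
- plate2_mid (a point): Middle of a culture plate with lid, a flat disc 92 mm across and 16 mm thick, 30 to 65 g, z its axis. The three plates start in the skip's tub, two stacked 50 mm behind the axle and one alone 145 mm behind it. This one starts alone behind them.
- stack: Bystander: stack of five plates taped together, 92 mm across, 80 mm high, origin at the middle of its foot, to the right of the skip.
- reagent: Bystander: reagent bottle 60 mm across, 130 mm high, origin at its foot, to the right of the skip.
- loop_stand: Bystander: 70 mm square stand with inoculating loops, 175 mm high, origin at its foot, to the right of the skip.
- odd_plate: Bystander: single plate on the bench behind the skip, 92 mm across, 16 mm high, origin at its foot.
- marker: Bystander: marker pen 135 mm long, 17 mm thick, lying on the bench behind the skip (to the robot's right), origin at its middle.
Not all that is in view belongs to the job. Leave any blue look-alike of the part that bears plate2_mid alone.

How it is judged:
By the outcome, as a careful person would: the job done as asked, in the order asked, and still so for the second after the job is handed in, with the robot touching nothing.
It also fails if it takes over 58 s, if anything falls off the work surface, if the arm or the gripper's body presses on something with over 40 N, if the wrist force passes 120 N, or if a joint passes its speed limit or range.

ROBOT

A 7-joint arm with a two-finger parallel gripper is mounted at the origin on the work surface. World frame = base frame: x ahead of the robot, y to its left, z up, the work surface at z = 0. Lengths are in mm, angles in rad, forces in N, time in s.
With the tool pointing down it reaches from about 400 to 900 mm from the base axis. Payload 5.5 kg.
Tool frame: the origin (TCP) lies at the very end of the fingers, on their centre line; the grasp point (between the pads) lies 19 mm behind it (ctrl.tcp_to_grasp is the distance from the TCP to the grasp point, in mm); z points along the fingers, y is the line along which they close (so a half turn about z gives the same grasp; the last joint's range is limited). The gripper opens to 92 mm and grips with 3 to 60 N. Pads are 19 mm wide; open, the fingers measure 130 mm over their backs; the gripper's body (75 mm by 190 mm) begins 47 mm behind the grasp point.
Start: joints at [-0.967, 0.501, -0.427, 1.55, 0.221, 1.138, -0.21], TCP at [217.218, 612.631, 201.629] pointing down, gripper open.
Joint ranges: [-2.88, 2.88], [-0.31, 2.03], [-1.54, 1.56], [0.2, 2.42], [-1.41, 4.55], [0.19, 2.02], [-2.57, 2.57]. Speed limits (rad/s): [2.57, 2.57, 3.14, 3.14, 3.14, 3.14, 3.14].

INTERFACE

Orientations are given as a rotation vector (axis times angle).
In Python, from workcell import ctrl gives the robot as it stands.
- The arm moves only by the tool play_rows, never from a script. Its argument "targets" is one flat list of numbers, 4 for each row, row after row: the shift along the world's x, y, z in m, then the turn about the world's z in degrees. In form: [x, y, z, spin, x, y, z, spin, ...]. A call has 1 to 10 rows; each row shifts and turns the commanded pose from where the row before left it; what a row does not reach is not made up. A row lasts 1/12 s, in which the tool goes at most 41.7 mm and 7.16 degrees, less where a joint would pass 70% of its speed; a pose out of reach is approached as far as the arm can. A call with a gripper value outside its range is refused whole. "gripper" is the opening, from 0 (shut) to 1 (fully open), set as the call begins (left out, the last holds). The fingers move at their own pace and stop on an object; the grip force is fixed at half the most. Time passes only in rows, so rows that do not move let the fingers close. It gives the time, the measured TCP pose, the force, the opening and the grip force at its end, in the units of the state.
- ctrl.sense(): the state, without advancing time (a new reading comes with each control period).
- ctrl.read_camera(name): name is "side" or "top"; returns a dict with "color" (420x560x3 uint8, red, green, blue), "z_map" (420x560 float32, mm along the optical axis (not along the pixel's ray), 0 where there is no reading), "fx", "fy", "cx", "cy" (pixels), "eye" and "attitude" of the camera in the world. Camera axes: x right, y up, looking along -z (the intrinsics and any distortion apply to the point x, -y, -z); pixel columns grow to the right and rows downward; lengths in mm; the calibration is good to about 2 mm. A picture is of the moment at which its call begins.
- ctrl.close_job(): hands the job in; it is judged then, once.
The state is a dict: "time_s": time; "qpos": joint angles; "dq": joint speeds; "joint_efforts": joint torques, N m; "tool_pos": TCP position; "tcp_rot": TCP orientation; "wrist_force": force on the tool from outside, world axes, zero at the start; "moment": the same for the moment, N m; "width": opening from 0.0 (shut) to 1.0 (fully open); "grip_force": force on a finger pad.
Only numpy, scipy, OpenCV 4.12 (cv2) and the standard library are available. Lean on these libraries where they do the work, as an engineer would, in place of code of your own. Each camera call takes 0.05 s, during which the arm holds its last target. There are 200 camera calls.

## Working session

There is one attempt and no reset: what is moved stays moved. The work goes in short steps, Python scripts to look and compute and a tool call to move; the robot and the scene stay as the last step left them, time stands still between calls to the robot, and variables do not carry over. Pictures are saved under pics/ and viewed, at most 10 in all, crops included, and the job is handed in when it is done.

Besides the shell and the picture viewer there is one more tool, called after "Call:" as name(argument=value, ...) on one line, values as JSON. play_rows: Moves the arm, as the interface text tells. Its arguments: {"type":"object","properties":{"targets":{"type":"array"},"gripper":{"type":"number"}},"required":["targets"]}

```bash
mkdir -p pics
cat > h.py <<'E'
import numpy as np, cv2
from scipy.spatial.transform import Rotation as R
from workcell import ctrl
def cam(n):
    c=ctrl.read_camera(n); a=np.array(c['attitude'],float)
    M=a if a.shape==(3,3) else (R.from_rotvec(a).as_matrix() if a.size==3 else None)
    c['M']=M
    z=c['z_map'].astype(float); v,u=np.indices(z.shape)
    P=np.stack([(u-c['cx'])/c['fx']*z,-(v-c['cy'])/c['fy']*z,-z],-1)
    c['P']=P@M.T+np.array(c['eye']); c['P'][z==0]=np.nan
    return c
E
python3 - <<'E'
from h import *
for n in('side','top'):
    c=ctrl.read_camera(n); print({k:v for k,v in c.items() if k not in('color','z_map')})
    cv2.imwrite(f'pics/{n}0.png',c['color'][...,::-1])
print(ctrl.sense())
E
```

```text
{'fx': 491.4285373659673, 'fy': 491.4285373659673, 'cx': 282.20089161959305, 'cy': 214.37624233030598, 'eye': array([ 192.92407203, -669.38023502,  906.69638488]), 'attitude': array([ 0.64822643, -0.18165353, -0.50120557])}
{'fx': 516.3795861000048, 'fy': 516.3795861000048, 'cx': 269.3883845619561, 'cy': 216.25806487032776, 'eye': array([ 325.83909088,  -99.02753884, 1233.90529767]), 'attitude': array([ 0.1127434 , -0.13312294, -1.59612876])}
{'time_s': 0.1, 'qpos': array([-0.96680768,  0.50178508, -0.42679534,  1.55132282,  0.22079573,
        1.13829158, -0.21029237]), 'dq': array([ 2.92127947e-05, -2.89247739e-03,  1.05838077e-04, -3.53213088e-03,
        2.36790794e-05, -6.84377351e-04, -1.70768196e-03]), 'joint_efforts': array([-1.07838152e-02, -5.67878401e+01, -5.83850250e+00, -2.79907054e+01,
       -6.90167234e-02,  2.42112495e-02,  4.08992503e-05]), 'tool_pos': array([217.06707471, 611.97839289, 200.67101121]), 'tcp_rot': array([-5.32599918e-01, -3.09574241e+00,  2.69713785e-03]), 'wrist_force': array([0.70549925, 0.05669684, 0.36780666]), 'moment': array([-0.00472257,  0.00642882, -0.0421584 ]), 'grip_force': 0.0, 'width': 0.9996791692525362}
```

View pics/side0.png

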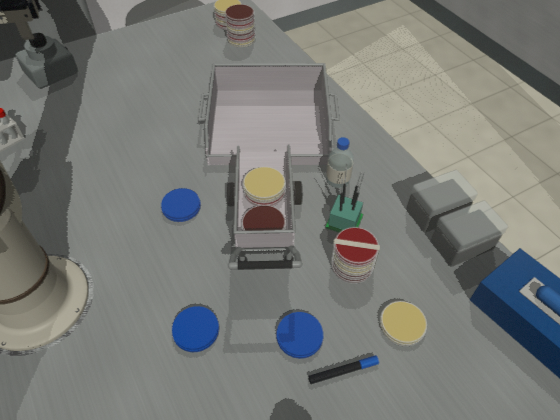

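View pics/top0.png

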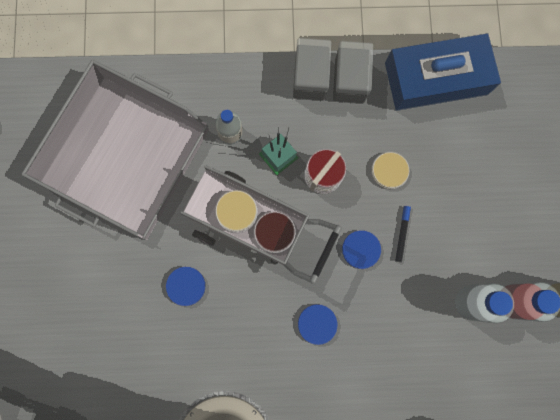

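The side view shows the skip with the handle at about (265,259), and the pan at (270,115). In the top view the handle bar is at about (326,254), the tub runs to (190,200), and the pan's front goes from about (150,235) to (205,135). Blue look-alikes lie at (361,249), (317,324) and (185,286).

Run:
```python
from h import *
c=cam('top');P=c['P'];v,u=np.indices(P.shape[:2]);rgb=c['color'].astype(int)
np.save('top0.npy',P)
def reg(u0,u1,v0,v1,z0,z1): return P[(u>=u0)&(u<=u1)&(v>=v0)&(v<=v1)&(P[...,2]>z0)&(P[...,2]<z1)]
def line(Q):
    vx,vy,x,y=cv2.fitLine(Q[:,:2].astype(np.float32),cv2.DIST_HUBER,0,.01,.01).ravel()
    t=(Q[:,:2]-[x,y])@[vx,vy]; n=(Q[:,:2]-[x,y])@[-vy,vx]
    return np.degrees(np.arctan2(vy,vx)).round(2),t.min().round(),t.max().round(),n.std().round(2),(np.array([x,y])+np.array([vx,vy])*(t.min()+t.max())/2).round(1)
dark=rgb.sum(-1)<150
m=dark&(u>308)&(u<342)&(v>222)&(v<285)&(P[...,2]>110)
H=P[m];print('handle',len(H),line(H),np.percentile(H[:,2],[5,50,95]))
# skip walls
W=reg(180,312,165,268,136,152);print('walls',len(W),cv2.minAreaRect(W[:,:2].astype(np.float32)))
# whole pan upper rim & front rim
B=reg(20,212,60,240,80,100);print('panrim',len(B),cv2.minAreaRect(B[:,:2].astype(np.float32)))
F=reg(130,215,120,245,24,40);print('front',len(F),line(F))
m=(u>20)&(u<215)&(v>60)&(v<245)
im=np.where(m,np.nan_to_num(P[...,2]).clip(0,150),0)
s=ctrl.sense();print(s['tool_pos'])
vis=cv2.resize(cv2.applyColorMap((np.nan_to_num(P[...,2]).clip(0,160)*1.59).astype(np.uint8),cv2.COLORMAP_JET)[50:290,20:420],None,fx=2,fy=2,interpolation=0)
cv2.imwrite('pics/h.png',vis)
```

```text
handle 179 (np.float32(-28.05), np.float64(-48.0), np.float64(49.0), np.float64(3.0), array([ 416.1, -230.3])) [138.14482712 142.28042208 146.09802242]
walls 764 ((504.4765930175781, -62.10395812988281), (251.56103515625, 119.0887680053711), 62.013912200927734)
panrim 1681 ((645.7410278320312, 174.20054626464844), (441.9583435058594, 314.369873046875), 60.89891052246094)
front 474 (np.float32(-28.9), np.float64(-155.0), np.float64(157.0), np.float64(44.86), array([605.2, 102.8]))
[217.14308395 612.06369726 200.82217092]
```

View pics/h.png

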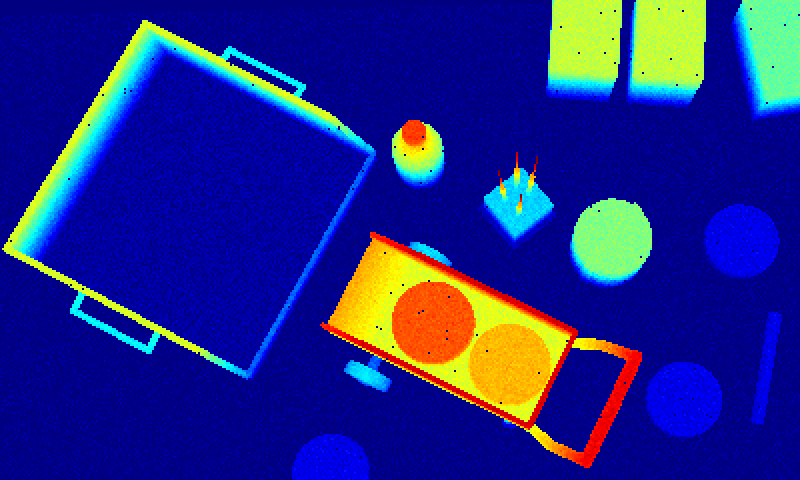

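The height map shows the pan front from (375,152) to (248,378) in the crop, and the skip and handle are clear. Next I refit the front edge and work out the lane.

Run:
```python
from h import *
P=np.load('top0.npy');v,u=np.indices(P.shape[:2])
a=np.array([205.,131]);b=np.array([147.,234]);d=(b-a)/np.linalg.norm(b-a)
n=abs((u-a[0])*-d[1]+(v-a[1])*d[0]);t=(u-a[0])*d[0]+(v-a[1])*d[1]
F=P[(n<5)&(t>6)&(t<112)&(P[...,2]>27)&(P[...,2]<38)]
vx,vy,x,y=cv2.fitLine(F[:,:2].astype(np.float32),cv2.DIST_HUBER,0,.01,.01).ravel()
k=(F[:,:2]-[x,y])@[-vy,vx];print(len(F),np.degrees(np.arctan2(vy,vx)),k.std(),x,y)
yaw=np.radians(61.0)
ex=np.array([np.cos(yaw),np.sin(yaw)]);ey=np.array([-ex[1],ex[0]])
# pan lateral middle from rim
B=P[(u>20)&(u<212)&(v>60)&(v<240)&(P[...,2]>80)&(P[...,2]<100)][:,:2]
lat=B@ey;print('lat rim',np.percentile(lat,[0.5,99.5]),'front x',np.percentile(F[:,:2]@ex,[5,50,95]), 'back',np.percentile(B@ex,99.5))
h=np.array([416.1,-230.3]);sy=np.radians(62.0)
ax=h+265*np.array([np.cos(sy),np.sin(sy)])
print('axle',ax,'lon',ax@ex,'lat',ax@ey,'handle lat',h@ey)
# walls check: rear wall top at -195
W=P[(u>=180)&(u<=312)&(v>=165)&(v<=268)&(P[...,2]>136)&(P[...,2]<152)][:,:2]
e=np.array([np.cos(sy),np.sin(sy)]);print(np.percentile((W-ax)@e,[1,99]),np.percentile((W-ax)@[-e[1],e[0]],[1,99]))
```

```text
256 -29.381214 1.8697885976386446 607.2077 102.1296
lat rim [-637.41134489 -323.63071598] front x [381.45731379 383.64896814 387.25685103] back 684.3934578575712
axle [540.50996414   3.68111211] lon 265.2640036467417 lat -470.95602797755396 handle lat -475.580915683434
[-200.48413248   44.12297572] [-58.28831417  60.21888611]
```

Call:
play_rows(targets=[0.02,-0.01,0.04,-2,0.02,-0.02,0.03,-2,0.02,-0.03,0.02,-2,0.01,-0.035,0.01,-2,0.01,-0.035,0,0,0.01,-0.035,0,0,0.01,-0.035,0,0,0.01,-0.035,0,0,0.01,-0.035,0,0,0.01,-0.035,0,0])

```text
time_s: 0.98
tool_pos: [345.4, 306.6, 297.9]
tcp_rot: [-0.747, -3.051, 0.0]
wrist_force: [1.9, 0.4, 0.6]
width: 1.003
grip_force: 0.0
```

Call:
play_rows(targets=[0.015,-0.038,0,0,0.015,-0.038,0,0,0.015,-0.038,0,0,0.015,-0.038,0,0,0.015,-0.038,0,0,0.01,-0.038,0,0,0.005,-0.038,0,0,0.005,-0.038,0,0,0,-0.038,0,0,0,-0.038,0,-0.5])

```text
time_s: 1.82
tool_pos: [440.0, -73.3, 297.9]
tcp_rot: [-0.761, -3.048, -0.0]
wrist_force: [1.2, 1.5, -0.3]
width: 1.001
grip_force: 0.0
```

Call:
play_rows(targets=[0,-0.038,0,0,-0.005,-0.035,0,0,-0.005,-0.03,-0.01,0,-0.005,-0.025,-0.02,0,-0.005,-0.017,-0.02,0,-0.004,-0.01,-0.02,0,0,-0.002,-0.015,0,0,0,-0.005,0,0,0,0,0])

```text
time_s: 2.57
tool_pos: [415.3, -227.8, 206.7]
tcp_rot: [-0.76, -3.045, -0.001]
wrist_force: [0.6, 0.5, 1.4]
width: 1.006
grip_force: 0.0
```

Call:
play_rows(gripper=0.45, targets=[0,-0.002,0,0,0,0,0,0,0,0,-0.01,0,0,0,-0.018,0,0,0,-0.018,0,0,0,-0.018,0,0,0,-0.015,0,0,0,-0.008,0,0,0,-0.003,0,0,0,0,0])

```text
time_s: 3.4
tool_pos: [416.3, -230.2, 117.6]
tcp_rot: [-0.76, -3.047, -0.0]
wrist_force: [0.4, -0.0, -0.0]
width: 0.452
grip_force: 0.0
```

Run:
```python
from h import *
c=cam('side');cv2.imwrite('pics/s1.png',cv2.resize(c['color'][120:330,130:410,::-1],None,fx=2.8,fy=2.8))
print(ctrl.sense()['width'])
```

```text
0.4500342628955507
```

View pics/s1.png

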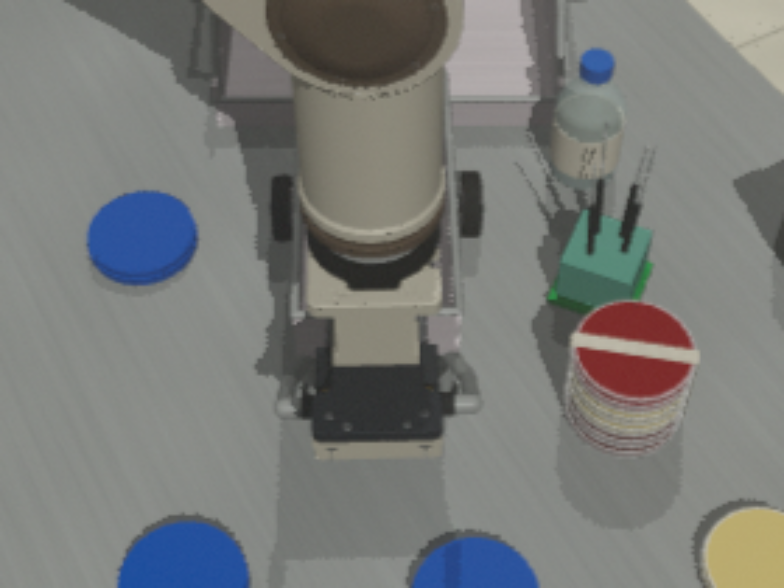

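The gripper (315–440) sits centred between the handle ends (285 and 475), and nothing else is near. I'll close it.

Call:
play_rows(gripper=0.12, targets=[0,0,0,0,0,0,0,0,0,0,0,0,0,0,0,0,0,0,0,0,0,0,0,0])

```text
time_s: 3.95
tool_pos: [416.5, -230.5, 118.2]
tcp_rot: [0.761, 3.048, 0.0]
wrist_force: [-0.4, -0.4, 0.7]
width: 0.127
grip_force: 0.0
```

Call:
play_rows(gripper=0.0, targets=[0,0,0,0,0,0,0,0,0,0,0,0,0,0,0,0])

```text
time_s: 4.28
tool_pos: [416.4, -230.5, 118.0]
tcp_rot: [-0.761, -3.048, -0.0]
wrist_force: [0.6, -0.0, -0.2]
width: 0.001
grip_force: 0.0
```

Run:
```python
from h import *
c=cam('side');t=cam('top')
a=cv2.resize(c['color'][200:300,200:340,::-1],None,fx=2.8,fy=2.8);b=cv2.resize(t['color'][190:290,250:390,::-1],None,fx=2.8,fy=2.8)
cv2.imwrite('pics/s2.png',np.vstack([a,b]))
P=t['P'];np.save('t1.npy',P)
```

```text
(no output)
```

View pics/s2.png

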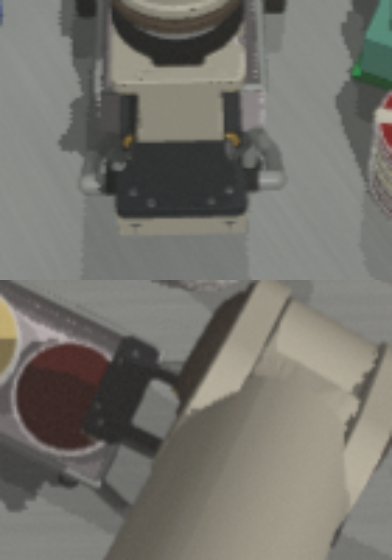

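Run:
```python
from h import *
c=cam('side');P=c['P'];rgb=c['color'].astype(int)
sy=np.radians(62);ex=np.array([np.cos(sy),np.sin(sy)]);ey=np.array([-ex[1],ex[0]])
h=np.array([416.4,-230.5])
# everything within box around handle, in skip frame rel. to TCP
D=P[...,:2]-h;a=D@ex;b=D@ey
for lo in range(-100,101,10):
    m=(b>=lo)&(b<lo+10)&(abs(a)<60)&(P[...,2]>100)&(P[...,2]<160)
    if m.sum(): print(lo,m.sum(),'a',np.percentile(a[m],[5,50,95]).round(),'z',np.percentile(P[m][:,2],[5,50,95]).round())
T=np.load('t1.npy');D=T[...,:2]-h;a=D@ex;b=D@ey
print('body (z 160-400) from top')
for z0 in range(100,300,20):
    m=(T[...,2]>z0)&(T[...,2]<=z0+20)&(abs(a)<160)&(abs(b)<90)
    if m.sum():print(z0,m.sum(),np.percentile(a[m],[2,98]).round(),np.percentile(b[m],[2,98]).round())
print(ctrl.sense()['wrist_force'],ctrl.sense()['time_s'])
```

```text
-70 64 a [-10.   7.  42.] z [109. 132. 142.]
-60 82 a [-11.  13.  53.] z [101. 128. 142.]
-50 39 a [-11.  -7.   1.] z [136. 141. 144.]
40 32 a [-11.  -8.  -1.] z [132. 140. 144.]
50 85 a [-10.  11.  53.] z [101. 131. 142.]
60 67 a [-10.   4.  41.] z [108. 134. 143.]
body (z 160-400) from top
100 1216 [ 44. 157.] [-54.  61.]
120 40 [ 99. 156.] [-54.  59.]
140 276 [ 65. 157.] [-58.  60.]
220 68 [41. 88.] [-29.  37.]
240 702 [-91.  95.] [-34.  36.]
[-0.05595976  0.51483446 -0.01293281] 4.4333
```

Call:
play_rows(targets=[0,0,0.002,0,0,0,0.002,0,0,0,0,0,0,0,0,0])

```text
time_s: 4.77
tool_pos: [416.6, -230.6, 122.2]
tcp_rot: [0.761, 3.048, -0.0]
wrist_force: [-0.1, 0.4, 0.5]
width: 0.004
grip_force: 0.0
```

Run:
```python
from h import *
c=cam('side');P=c['P']
T=cam('top')['P'];print('bench z',np.nanmedian(T[380:410,330:400,2]),np.nanmedian(P[330:400,230:280,2]))
sy=np.radians(62);ex=np.array([np.cos(sy),np.sin(sy)]);ey=np.array([-ex[1],ex[0]])
D=P[...,:2]-[416.4,-230.5];a=D@ex;b=D@ey
m=(abs(b)>42)&(abs(b)<56)&(abs(a)<15)&(P[...,2]>100)&(P[...,2]<160);print(np.percentile(a[m],[5,50,95]),np.percentile(P[m][:,2],[5,50,95]))
# lowest of tool: points near TCP column
for z0 in range(100,260,10):
    m=(abs(a)<130)&(abs(b)<37)&(P[...,2]>z0)&(P[...,2]<=z0+10)
    if m.sum()>3:print(z0,m.sum(),np.percentile(a[m],[2,98]).round(),np.percentile(b[m],[2,98]).round())
```

```text
bench z 0.7618866755035469 -0.2569511884627218
[-11.60440879  -7.03897941  -0.15729645] [132.6140918  140.45646382 143.64370326]
210 95 [-88. -31.] [-36.  34.]
220 151 [-88. -29.] [-36.  35.]
230 269 [-93.  -3.] [-37.  35.]
240 102 [-96. -92.] [-37.  35.]
250 1132 [-95. -49.] [-34.  33.]
```

Call:
play_rows(targets=[0,0,-0.002,0,0,0,-0.002,0,0,0,-0.002,0,0,0,0,0])

```text
time_s: 5.2
tool_pos: [416.2, -231.1, 116.4]
tcp_rot: [-0.761, -3.048, 0.001]
wrist_force: [-2.1, 1.1, 9.6]
width: 0.005
grip_force: 4.8
```

Call:
play_rows(targets=[0,0,-0.002,0,0,0,-0.002,0,0,0,0,0])

```text
time_s: 5.45
tool_pos: [417.5, -231.2, 112.8]
tcp_rot: [0.761, 3.046, -0.0]
wrist_force: [-0.8, 1.5, 7.4]
width: 0.001
grip_force: 3.4
```

Run:
```python
from h import *
c=cam('top');cv2.imwrite('pics/t3.png',cv2.resize(c['color'][170:310,230:420,::-1],None,fx=4,fy=4))
```

```text
(no output)
```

View pics/t3.png

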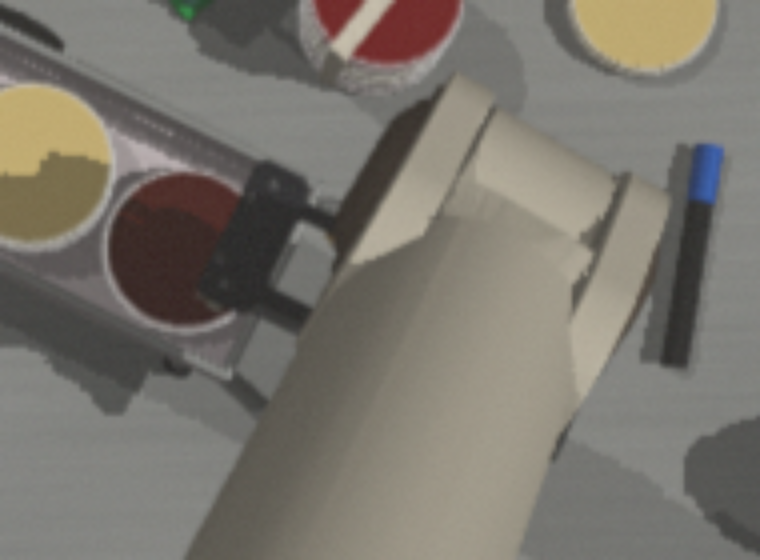

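The closed tips rest on the bar at a reading of about 117, so the real fingertips sit about 25 mm higher than reported. I'll back off, open, and go down to a reading of about 92.

Call:
play_rows(targets=[0,0,0.004,0,0,0,0.006,0,0,0,0.006,0,0,0,0.004,0,-0.001,-0.002,0,0])

```text
time_s: 5.92
tool_pos: [415.9, -232.6, 132.9]
tcp_rot: [0.76, 3.047, -0.0]
wrist_force: [0.2, 0.1, -0.0]
width: 0.009
grip_force: 0.0
```

Call:
play_rows(gripper=0.45, targets=[0,0,0,0,0,0,0,0,0,0,0,0,0,0,0,0,0,0,0,0,0,0,-0.006,0,0,0,-0.008,0,0,0,-0.008,0,0,0,-0.004,0,0,0,0,0])

```text
time_s: 6.75
tool_pos: [414.2, -231.9, 104.4]
tcp_rot: [-0.76, -3.045, -0.001]
wrist_force: [-0.4, -0.6, 0.0]
width: 0.446
grip_force: 0.0
```

Call:
play_rows(targets=[0,0,-0.006,0,0,0,-0.005,0,0,0,-0.002,0,0,0,0,0])

```text
time_s: 7.08
tool_pos: [415.0, -232.2, 92.4]
tcp_rot: [-0.76, -3.047, -0.0]
wrist_force: [-0.3, 0.3, 0.2]
width: 0.452
grip_force: 0.0
```

Call:
play_rows(gripper=0.1, targets=[0,0,0,0,0,0,0,0,0,0,0,0,0,0,0,0,0,0,0,0,0,0,0,0])

```text
time_s: 7.58
tool_pos: [415.4, -232.8, 93.2]
tcp_rot: [0.761, 3.048, -0.001]
wrist_force: [-1.0, -1.8, 0.8]
width: 0.14
grip_force: 30.0
```

Call:
play_rows(gripper=0.35, targets=[0,0,0,0,0,0,0,0,0,0,0,0,0,0,-0.004,0,0,0,-0.004,0,0,0,0,0])

```text
time_s: 8.08
tool_pos: [414.8, -232.0, 84.1]
tcp_rot: [-0.76, -3.047, -0.0]
wrist_force: [-0.3, 0.7, 0.4]
width: 0.349
grip_force: 0.0
```

Call:
play_rows(gripper=0.1, targets=[0,0,0,0,0,0,0,0,0,0,0,0,0,0,0,0,0,0,0,0])

```text
time_s: 8.5
tool_pos: [415.5, -232.6, 85.0]
tcp_rot: [0.761, 3.048, -0.0]
wrist_force: [-0.6, -0.6, -0.4]
width: 0.146
grip_force: 30.0
```

Call:
play_rows(targets=[0.001,0.002,0,0,0.0018,0.004,0,-0.1,0.0018,0.004,0,-0.1,0.0018,0.004,0,-0.1,0.0018,0.004,0,-0.2,0.0018,0.004,0,-0.2,0.0018,0.004,0,-0.2,0.0018,0.004,0,-0.2,0.0018,0.004,0,-0.2,0.0018,0.004,0,0])

```text
time_s: 9.33
tool_pos: [432.7, -194.0, 85.0]
tcp_rot: [-0.795, -3.039, 0.0]
wrist_force: [-1.5, -2.7, 0.2]
width: 0.143
grip_force: 30.0
```

Call:
play_rows(targets=[0.0018,0.004,0,0,0.0018,0.004,0,0,0.0018,0.004,0,0,0.0018,0.004,0,0,0.0018,0.0035,0,0,0.0015,0.003,0,0,0.001,0.002,0,0,0,0,0,0])

```text
time_s: 10.0
tool_pos: [444.6, -169.2, 85.0]
tcp_rot: [0.794, 3.039, 0.001]
wrist_force: [0.5, 0.1, 0.4]
width: 0.144
grip_force: 30.0
```

```bash
cat >> h.py <<'E'
def skip():
    c=cam('side');P=c['P'];yaw=np.radians(60.75);ex=np.array([np.cos(yaw),np.sin(yaw)]);ey=np.array([-ex[1],ex[0]])
    lon=P[...,:2]@ex;lat=P[...,:2]@ey;rgb=c['color'].astype(int)
    s=ctrl.sense();tl=s['tool_pos'][:2]@ex;print('tool lon',tl,'lat',s['tool_pos'][:2]@ey,'t',s['time_s'],'F',s['wrist_force'])
    return c,P,lon,lat,rgb
E
python3 - <<'E'
from h import *
c,P,lon,lat,rgb=skip()
cv2.imwrite('pics/s4.png',cv2.resize(c['color'][80:290,160:360,::-1],None,fx=2.8,fy=2.8))
dark=(rgb.sum(-1)<130)
for s,(l0,l1) in {'right':(-580,-545),'left':(-430,-375)}.items():
    m=dark&(P[...,2]<62)&(P[...,2]>5)&(lon>260)&(lon<382)&(lat>l0)&(lat<l1)
    if m.sum()>5:print(s,m.sum(),np.percentile(lon[m],[5,50,95]),np.percentile(lat[m],[5,95]),np.percentile(P[m][:,2],[5,95]))
E
```

```text
tool lon 69.64566007132733 lat -470.53646076190074 t 10.05 F [1.28443517 1.49010986 0.75904645]
left 72 [305.73411555 312.92340637 338.56092721] [-395.35673499 -385.29411651] [26.90167553 56.01265868]
```

View pics/s4.png

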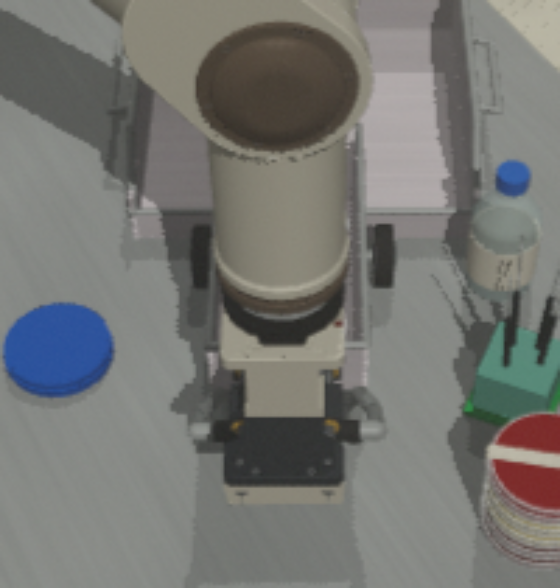

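The wheels at (202,257) and (383,255) are still short of the front. About 18 mm remain, so I'll close it slowly.

Call:
play_rows(targets=[0.001,0.0017,0,0,0.001,0.0017,0,0,0.001,0.0017,0,0,0.001,0.0017,0,0,0.001,0.0017,0,0,0.0005,0.0009,0,0,0.0005,0.0009,0,0,0.0005,0.0009,0,0])

```text
time_s: 10.72
tool_pos: [450.7, -158.7, 85.0]
tcp_rot: [-0.795, -3.039, -0.0]
wrist_force: [-1.7, -2.0, 0.9]
width: 0.138
grip_force: 30.0
```

Call:
play_rows(targets=[0.0005,0.0009,0,0,0.0005,0.0009,0,0,0.0005,0.0009,0,0,0.0005,0.0009,0,0])

```text
time_s: 11.05
tool_pos: [452.6, -155.1, 85.0]
tcp_rot: [0.795, 3.039, -0.0]
wrist_force: [-1.0, -2.8, 1.3]
width: 0.143
grip_force: 30.0
```

Force is still only drag (about 3 N).

Call:
play_rows(targets=[0.0005,0.0009,0,0,0.0005,0.0009,0,0,0.0005,0.0009,0,0])

```text
time_s: 11.3
tool_pos: [454.1, -152.4, 85.0]
tcp_rot: [-0.795, -3.039, -0.0]
wrist_force: [-1.9, -1.9, 2.7]
width: 0.14
grip_force: 30.0
```

Run:
```python
from h import *
c,P,lon,lat,rgb=skip()
dark=(rgb.sum(-1)<150)
for s,(l0,l1) in {'right':(-580,-535),'left':(-430,-375)}.items():
    m=dark&(P[...,2]<62)&(P[...,2]>5)&(lon>290)&(lon<385)&(lat>l0)&(lat<l1)
    if m.sum()>5:print(s,m.sum(),np.percentile(lon[m],[5,50,95,99]),np.percentile(lat[m],[5,95]),np.percentile(P[m][:,2],[5,95]))
```

```text
tool lon 89.22768542680224 lat -470.73607728159044 t 11.35 F [-0.93733026 -2.14983275  2.06908559]
right 22 [325.26191216 327.4847856  346.50350865 354.03146071] [-551.43282561 -541.49091414] [20.83906484 54.86180524]
left 127 [324.98283164 334.91474743 360.6687851  366.01839893] [-396.91025111 -384.44685668] [23.95845362 56.40878595]
```

Call:
play_rows(targets=[0.0005,0.0009,0,0,0.0005,0.0009,0,0])

```text
time_s: 11.52
tool_pos: [455.1, -150.7, 85.0]
tcp_rot: [-0.795, -3.039, 0.0]
wrist_force: [-0.8, -4.4, 4.0]
width: 0.141
grip_force: 30.0
```

Call:
play_rows(targets=[0.0005,0.0009,0,0,0.0005,0.0009,0,0])

```text
time_s: 11.68
tool_pos: [454.9, -150.5, 85.0]
tcp_rot: [-0.797, -3.038, 0.003]
wrist_force: [-6.3, -8.9, 5.6]
width: 0.142
grip_force: 30.0
```

```bash
cat > arc.py <<'E'
import numpy as np
def arc(t0,t1,n):
    t=np.radians(np.linspace(t0,t1,n+1)+21.99);r=285.8;l=-r*np.cos(t);z=r*np.sin(t);y=np.radians(60.75)
    d=np.stack([np.diff(l)*np.cos(y),np.diff(l)*np.sin(y),np.diff(z)],1)/1000
    print(t0,t1,'end lon+%.1f z+%.1f'%(l[-1]+265,z[-1]-107));print(', '.join('%.4f, %.4f, %.4f, 0'%tuple(k) for k in d))
E
python3 - <<'E'
from arc import arc
arc(0,4,5)
for a in range(4,64,10):arc(a,a+10,8)
E
```

```text
0 4 end lon+8.1 z+18.2
0.0007, 0.0013, 0.0037, 0, 0.0008, 0.0014, 0.0037, 0, 0.0008, 0.0014, 0.0036, 0, 0.0008, 0.0015, 0.0036, 0, 0.0008, 0.0015, 0.0036, 0
4 14 end lon+33.8 z+60.9
0.0014, 0.0024, 0.0056, 0, 0.0014, 0.0025, 0.0055, 0, 0.0015, 0.0026, 0.0054, 0, 0.0015, 0.0027, 0.0054, 0, 0.0016, 0.0029, 0.0053, 0, 0.0017, 0.0030, 0.0052, 0, 0.0017, 0.0031, 0.0052, 0, 0.0018, 0.0031, 0.0051, 0
14 24 end lon+66.4 z+98.6
0.0018, 0.0032, 0.0050, 0, 0.0019, 0.0033, 0.0049, 0, 0.0019, 0.0034, 0.0048, 0, 0.0020, 0.0035, 0.0048, 0, 0.0020, 0.0036, 0.0047, 0, 0.0021, 0.0037, 0.0046, 0, 0.0021, 0.0038, 0.0045, 0, 0.0022, 0.0039, 0.0044, 0
24 34 end lon+105.1 z+129.9
0.0022, 0.0040, 0.0043, 0, 0.0023, 0.0040, 0.0042, 0, 0.0023, 0.0041, 0.0041, 0, 0.0023, 0.0042, 0.0040, 0, 0.0024, 0.0043, 0.0039, 0, 0.0024, 0.0043, 0.0038, 0, 0.0025, 0.0044, 0.0037, 0, 0.0025, 0.0045, 0.0035, 0
34 44 end lon+148.7 z+154.1
0.0025, 0.0045, 0.0034, 0, 0.0026, 0.0046, 0.0033, 0, 0.0026, 0.0047, 0.0032, 0, 0.0026, 0.0047, 0.0031, 0, 0.0027, 0.0048, 0.0030, 0, 0.0027, 0.0048, 0.0028, 0, 0.0027, 0.0049, 0.0027, 0, 0.0028, 0.0049, 0.0026, 0
44 54 end lon+195.8 z+170.3
0.0028, 0.0050, 0.0025, 0, 0.0028, 0.0050, 0.0023, 0, 0.0028, 0.0051, 0.0022, 0, 0.0029, 0.0051, 0.0021, 0, 0.0029, 0.0052, 0.0020, 0, 0.0029, 0.0052, 0.0018, 0, 0.0029, 0.0052, 0.0017, 0, 0.0029, 0.0053, 0.0016, 0
54 64 end lon+245.0 z+178.1
0.0030, 0.0053, 0.0014, 0, 0.0030, 0.0053, 0.0013, 0, 0.0030, 0.0053, 0.0012, 0, 0.0030, 0.0054, 0.0010, 0, 0.0030, 0.0054, 0.0009, 0, 0.0030, 0.0054, 0.0008, 0, 0.0030, 0.0054, 0.0006, 0, 0.0030, 0.0054, 0.0005, 0
```

Call:
play_rows(targets=[-0.0004,-0.0006,0,0,0,0,0,0])

```text
time_s: 11.85
tool_pos: [455.0, -150.5, 85.0]
tcp_rot: [-0.797, -3.038, 0.002]
wrist_force: [-3.2, -5.2, 3.7]
width: 0.142
grip_force: 30.0
```

Call:
play_rows(targets=[0.0004,0.0006,0.0018,0,0.0007,0.0013,0.0037,0,0.0007,0.0013,0.0037,0,0.0008,0.0014,0.0036,0,0.0008,0.0015,0.0036,0,0.0004,0.0007,0.0018,0])

```text
time_s: 12.35
tool_pos: [458.1, -143.3, 102.8]
tcp_rot: [-0.796, -3.037, 0.002]
wrist_force: [-3.2, -5.0, -1.3]
width: 0.145
grip_force: 30.0
```

Call:
play_rows(targets=[0.0014,0.0024,0.0056,0,0.0014,0.0025,0.0055,0,0.0015,0.0026,0.0054,0,0.0015,0.0027,0.0054,0,0.0016,0.0029,0.0053,0,0.0017,0.003,0.0052,0,0.0017,0.0031,0.0052,0,0.0018,0.0031,0.0051,0])

```text
time_s: 13.02
tool_pos: [470.2, -121.8, 145.5]
tcp_rot: [-0.797, -3.036, 0.003]
wrist_force: [-4.3, -5.7, 1.1]
width: 0.143
grip_force: 30.0
```

Call:
play_rows(targets=[0.0018,0.0032,0.005,0,0.0019,0.0033,0.0049,0,0.0019,0.0034,0.0048,0,0.002,0.0035,0.0048,0,0.002,0.0036,0.0047,0,0.0021,0.0037,0.0046,0,0.0021,0.0038,0.0045,0,0.0022,0.0039,0.0044,0])

```text
time_s: 13.68
tool_pos: [485.8, -94.4, 183.5]
tcp_rot: [-0.798, -3.035, 0.005]
wrist_force: [-6.1, -8.0, 6.3]
width: 0.141
grip_force: 30.0
```

Call:
play_rows(targets=[0.002,0.0036,0.0048,0,0.0023,0.004,0.0042,0,0.0023,0.0041,0.0041,0,0.0023,0.0042,0.004,0,0.0024,0.0043,0.0039,0,0.0024,0.0043,0.0038,0,0.0025,0.0044,0.0037,0,0.0025,0.0045,0.0035,0])

```text
time_s: 14.35
tool_pos: [505.6, -59.5, 215.7]
tcp_rot: [-0.796, -3.037, 0.003]
wrist_force: [-4.1, -4.4, 3.8]
width: 0.14
grip_force: 30.0
```

Call:
play_rows(targets=[0.0025,0.0045,0.0036,0,0.0026,0.0046,0.0035,0,0.0026,0.0047,0.0032,0,0.0026,0.0047,0.0031,0,0.0027,0.0048,0.003,0,0.0027,0.0048,0.0028,0,0.0027,0.0049,0.0027,0,0.0028,0.0049,0.0026,0])

```text
time_s: 15.02
tool_pos: [528.2, -19.7, 240.2]
tcp_rot: [-0.794, -3.039, -0.001]
wrist_force: [-2.9, -2.2, 2.6]
width: 0.141
grip_force: 30.0
```

Call:
play_rows(targets=[0.0028,0.005,0.0025,0,0.0028,0.005,0.0023,0,0.0028,0.0051,0.0022,0,0.0029,0.0051,0.0021,0,0.0029,0.0052,0.002,0,0.002,0.0035,0.0013,0,0.001,0.0018,0.0006,0,0,0,0,0,0,0,0,0])

```text
time_s: 15.77
tool_pos: [545.2, 10.1, 252.9]
tcp_rot: [-0.795, -3.039, -0.0]
wrist_force: [-2.3, 0.3, -0.0]
width: 0.143
grip_force: 30.0
```

Run:
```python
from h import *
c,P,lon,lat,rgb=skip();t=cam('top')
a=cv2.resize(c['color'][40:290,160:360,::-1],None,fx=2,fy=2);b=cv2.resize(t['color'][50:300,10:210,::-1],None,fx=2,fy=2)
cv2.imwrite('pics/s5.png',np.hstack([a,b]))
```

```text
tool lon 275.0089751072739 lat -470.73284990053725 t 15.8167 F [-1.75751942 -0.02567496  0.40825934]
```

View pics/s5.png

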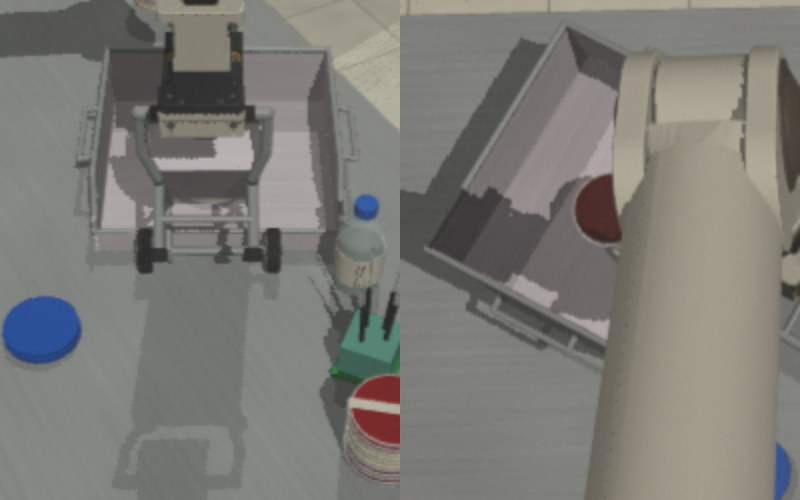

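One plate (dark red, (595,208) in the right half) is visible in the pan, and the arm hides the others. I'll tip about 5° more, jog, then start back down and look.

Call:
play_rows(targets=[0.0029,0.0052,0.0016,0,0.003,0.0053,0.0015,0,0.003,0.0053,0.0014,0,0.0015,0.0026,0.0006,0,-0.002,-0.0035,-0.001,0,0.002,0.0035,0.001,0,0,0,0,0,0,0,0,0,0,0,0,0])

```text
time_s: 16.62
tool_pos: [555.6, 28.3, 258.3]
tcp_rot: [0.795, 3.039, 0.0]
wrist_force: [-1.0, -0.5, 2.6]
width: 0.14
grip_force: 30.0
```

Run:
```python
from h import *
c,P,lon,lat,rgb=skip();t=cam('top')
from arc import arc
for n,Q,L,A,C in(('side',P,lon,lat,rgb),):
    m=(lon>386)&(lon<680)&(lat>-635)&(lat<-325)&(P[...,2]>9)&(P[...,2]<60)
    print(n,m.sum())
a=cv2.resize(c['color'][40:240,180:380,::-1],None,fx=3,fy=3)
cv2.imwrite('pics/s6.png',a)
for k in(57,47,37,27,17):arc(k,k-10,8)
arc(7,0,9)
```

```text
tool lon 296.1776228470129 lat -470.9687013663189 t 16.6667 F [-1.94970329 -0.00340314  3.09887701]
side 1040
57 47 end lon+162.5 z+159.8
-0.0030, -0.0053, -0.0013, 0, -0.0030, -0.0053, -0.0014, 0, -0.0030, -0.0053, -0.0015, 0, -0.0029, -0.0052, -0.0017, 0, -0.0029, -0.0052, -0.0018, 0, -0.0029, -0.0052, -0.0019, 0, -0.0029, -0.0051, -0.0020, 0, -0.0029, -0.0051, -0.0022, 0
47 37 end lon+117.8 z+138.0
-0.0028, -0.0051, -0.0023, 0, -0.0028, -0.0050, -0.0024, 0, -0.0028, -0.0050, -0.0025, 0, -0.0028, -0.0049, -0.0027, 0, -0.0027, -0.0049, -0.0028, 0, -0.0027, -0.0048, -0.0029, 0, -0.0027, -0.0048, -0.0030, 0, -0.0026, -0.0047, -0.0032, 0
37 27 end lon+77.5 z+108.7
-0.0026, -0.0046, -0.0033, 0, -0.0026, -0.0046, -0.0034, 0, -0.0025, -0.0045, -0.0035, 0, -0.0025, -0.0044, -0.0036, 0, -0.0024, -0.0044, -0.0037, 0, -0.0024, -0.0043, -0.0038, 0, -0.0024, -0.0042, -0.0039, 0, -0.0023, -0.0041, -0.0040, 0
27 17 end lon+42.9 z+72.8
-0.0023, -0.0041, -0.0041, 0, -0.0022, -0.0040, -0.0042, 0, -0.0022, -0.0039, -0.0043, 0, -0.0021, -0.0038, -0.0044, 0, -0.0021, -0.0037, -0.0045, 0, -0.0020, -0.0036, -0.0046, 0, -0.0020, -0.0036, -0.0047, 0, -0.0019, -0.0035, -0.0048, 0
17 7 end lon+15.0 z+31.5
-0.0019, -0.0034, -0.0049, 0, -0.0018, -0.0033, -0.0050, 0, -0.0018, -0.0032, -0.0051, 0, -0.0017, -0.0031, -0.0051, 0, -0.0017, -0.0030, -0.0052, 0, -0.0016, -0.0029, -0.0053, 0, -0.0016, -0.0028, -0.0054, 0, -0.0015, -0.0027, -0.0054, 0
7 0 end lon+-0.0 z+0.0
-0.0009, -0.0016, -0.0034, 0, -0.0009, -0.0016, -0.0034, 0, -0.0009, -0.0015, -0.0035, 0, -0.0008, -0.0015, -0.0035, 0, -0.0008, -0.0015, -0.0035, 0, -0.0008, -0.0014, -0.0035, 0, -0.0008, -0.0014, -0.0035, 0, -0.0007, -0.0013, -0.0036, 0, -0.0007, -0.0013, -0.0036, 0
```

Call:
play_rows(targets=[-0.003,-0.0053,-0.0015,0,-0.0029,-0.0052,-0.0017,0,-0.0029,-0.0052,-0.0018,0,-0.0029,-0.0052,-0.0019,0,-0.0029,-0.0051,-0.002,0,-0.0029,-0.0051,-0.0022,0,-0.0028,-0.0051,-0.0023,0,-0.0028,-0.005,-0.0024,0])

```text
time_s: 17.38
tool_pos: [532.0, -14.0, 242.3]
tcp_rot: [0.797, 3.039, -0.001]
wrist_force: [-2.6, -1.5, 4.4]
width: 0.139
grip_force: 30.0
```

Run:
```python
from h import *
c,P,lon,lat,rgb=skip();t=cam('top')
a=cv2.resize(c['color'][40:240,180:380,::-1],None,fx=2,fy=2);b=cv2.resize(t['color'][50:250,10:210,::-1],None,fx=2,fy=2)
cv2.imwrite('pics/s7.png',np.hstack([a,b]))
```

```text
tool lon 246.0837026413273 lat -470.9450576357512 t 17.4333 F [-2.58048615 -2.45443432  2.51322021]
```

View pics/s7.png

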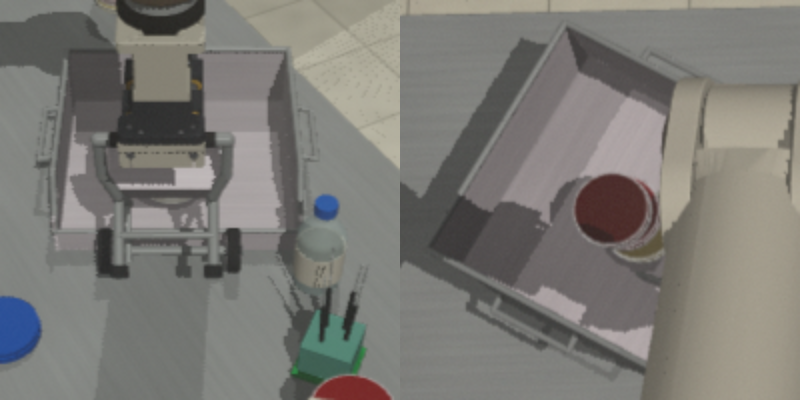

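Call:
play_rows(targets=[-0.0028,-0.005,-0.0025,0,-0.0028,-0.0049,-0.0027,0,-0.0027,-0.0049,-0.0028,0,-0.0027,-0.0048,-0.0029,0,-0.0027,-0.0048,-0.003,0,-0.0026,-0.0047,-0.0032,0,-0.0026,-0.0046,-0.0033,0,-0.0026,-0.0046,-0.0034,0])

```text
time_s: 18.15
tool_pos: [510.5, -52.3, 218.5]
tcp_rot: [-0.796, -3.039, 0.002]
wrist_force: [-2.7, -3.5, 4.8]
width: 0.143
grip_force: 30.0
```

Call:
play_rows(targets=[-0.0025,-0.0045,-0.0035,0,-0.0025,-0.0044,-0.0036,0,-0.0024,-0.0044,-0.0037,0,-0.0024,-0.0043,-0.0038,0,-0.0024,-0.0042,-0.0039,0,-0.0023,-0.0041,-0.004,0])

```text
time_s: 18.65
tool_pos: [495.6, -78.7, 195.7]
tcp_rot: [-0.797, -3.038, 0.003]
wrist_force: [-3.1, -4.3, 3.7]
width: 0.141
grip_force: 30.0
```

Run:
```python
from h import *
c,P,lon,lat,rgb=skip();t=cam('top')
a=cv2.resize(c['color'][40:240,180:380,::-1],None,fx=2,fy=2);b=cv2.resize(t['color'][50:250,10:210,::-1],None,fx=2,fy=2)
cv2.imwrite('pics/s8.png',np.hstack([a,b]))
```

```text
tool lon 172.42276021714238 lat -470.5785485010783 t 18.7 F [-1.5139913  -5.1185548   2.07919923]
```

View pics/s8.png

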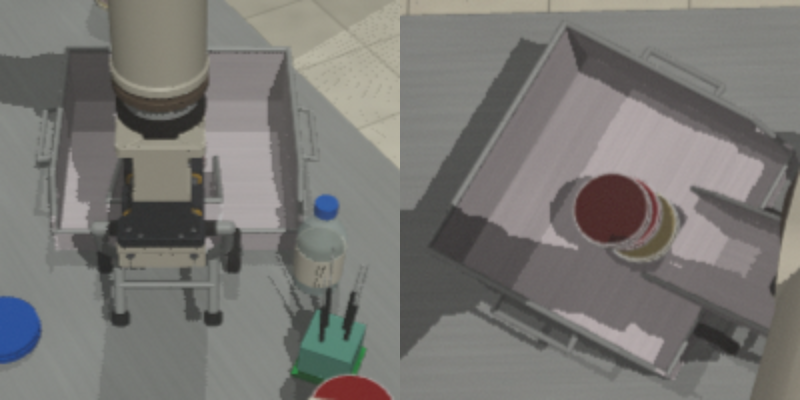

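All three plates lie in the pan, around (610,208) to (650,240), clear of the lip, and the skip is empty. I'll lower it now.

Call:
play_rows(targets=[-0.0019,-0.0034,-0.0032,0,-0.0023,-0.0041,-0.0041,0,-0.0022,-0.004,-0.0042,0,-0.0022,-0.0039,-0.0043,0,-0.0021,-0.0038,-0.0044,0,-0.0021,-0.0037,-0.0045,0,-0.002,-0.0036,-0.0046,0,-0.002,-0.0036,-0.0047,0,-0.0019,-0.0035,-0.0048,0])

```text
time_s: 19.5
tool_pos: [477.1, -111.6, 156.5]
tcp_rot: [-0.796, -3.038, 0.001]
wrist_force: [-2.5, -4.2, 2.0]
width: 0.141
grip_force: 30.0
```

Call:
play_rows(targets=[-0.0019,-0.0034,-0.0049,0,-0.0018,-0.0033,-0.005,0,-0.0018,-0.0032,-0.0051,0,-0.0017,-0.0031,-0.0051,0,-0.0017,-0.003,-0.0052,0,-0.0016,-0.0029,-0.0053,0,-0.0016,-0.0028,-0.0054,0,-0.001,-0.0018,-0.0036,0])

```text
time_s: 20.17
tool_pos: [463.7, -135.2, 116.6]
tcp_rot: [-0.797, -3.038, 0.002]
wrist_force: [-2.6, -4.4, 0.4]
width: 0.14
grip_force: 30.0
```

Call:
play_rows(targets=[-0.0009,-0.0016,-0.0034,0,-0.0009,-0.0016,-0.0034,0,-0.0009,-0.0015,-0.0035,0,-0.0008,-0.0015,-0.0035,0,-0.0008,-0.0015,-0.0035,0,-0.0008,-0.0014,-0.0035,0,-0.0005,-0.0009,-0.0022,0,-0.0003,-0.0006,-0.0015,0,-0.0002,-0.0004,-0.001,0])

```text
time_s: 20.92
tool_pos: [457.6, -146.3, 91.3]
tcp_rot: [-0.797, -3.038, 0.002]
wrist_force: [-3.3, -5.2, -0.7]
width: 0.143
grip_force: 30.0
```

Call:
play_rows(targets=[-0.0003,-0.0005,-0.0012,0,-0.0003,-0.0005,-0.0012,0,-0.0003,-0.0005,-0.0012,0,-0.0002,-0.0004,-0.001,0,-0.0001,-0.0003,-0.0007,0])

```text
time_s: 21.33
tool_pos: [456.5, -148.2, 86.0]
tcp_rot: [-0.796, -3.038, 0.002]
wrist_force: [-3.4, -4.6, -0.1]
width: 0.145
grip_force: 30.0
```

Call:
play_rows(targets=[-0.0001,-0.0002,-0.0006,0,-0.0001,-0.0002,-0.0006,0,0,0,0,0])

```text
time_s: 21.58
tool_pos: [456.2, -148.7, 84.8]
tcp_rot: [-0.797, -3.038, 0.002]
wrist_force: [-2.5, -4.4, -0.5]
width: 0.143
grip_force: 30.0
```

Call:
play_rows(targets=[-0.0001,-0.0003,-0.0006,0,-0.0001,-0.0003,-0.0006,0,-0.0001,-0.0003,-0.0006,0,0,0,0,0])

```text
time_s: 21.92
tool_pos: [455.8, -149.4, 82.9]
tcp_rot: [-0.796, -3.038, 0.001]
wrist_force: [-3.1, -3.4, -0.6]
width: 0.141
grip_force: 30.0
```

Run:
```python
from h import *
c,P,lon,lat,rgb=skip();print(ctrl.sense()['moment'])
tl=ctrl.sense()['tool_pos'][:2]@[np.cos(np.radians(60.75)),np.sin(np.radians(60.75))]
L=lat+470.7;a=lon-tl
m=(abs(L)>42)&(abs(L)<56)&(abs(a)<16)&(P[...,2]>100)&(P[...,2]<165)
for s in(-1,1):
    k=m&(L*s>0);print(s,k.sum(),np.percentile(a[k],[5,50,95]),np.percentile(P[k][:,2],[5,50,95]))
T=cam('top')['P'];y=np.radians(60.75)
```

```text
tool lon 92.42689968925099 lat -470.69175327749406 t 21.9667 F [-2.64427812 -3.98219163 -1.18325907]
[-0.7301127   0.48308308  0.04873787]
-1 49 [-8.32003684 -4.12789477  2.58438077] [137.64465464 142.91072819 145.94099299]
1 50 [-7.59905479 -3.97499581  3.14342683] [137.6743832  143.88977039 146.99072062]
```

Call:
play_rows(targets=[-0.0001,-0.0003,-0.0006,0,-0.0001,-0.0003,-0.0006,0,-0.0001,-0.0002,-0.0006,0,-0.0001,-0.0002,-0.0006,0])

```text
time_s: 22.35
tool_pos: [455.4, -150.2, 80.6]
tcp_rot: [-0.796, -3.037, 0.001]
wrist_force: [-3.7, -4.9, 0.1]
width: 0.139
grip_force: 30.0
```

Call:
play_rows(targets=[-0.0001,-0.0002,-0.0006,0,-0.0001,-0.0002,-0.0006,0,0,0,0,0])

```text
time_s: 22.6
tool_pos: [455.2, -150.5, 79.6]
tcp_rot: [-0.796, -3.037, 0.001]
wrist_force: [-3.1, -3.6, 1.2]
width: 0.14
grip_force: 30.0
```

Call:
play_rows(targets=[0,0,-0.0005,0,0,0,-0.0005,0,0,0,0,0])

```text
time_s: 22.85
tool_pos: [455.3, -150.6, 79.4]
tcp_rot: [-0.796, -3.038, 0.001]
wrist_force: [-6.2, -2.6, 9.1]
width: 0.142
grip_force: 30.0
```

Run:
```python
from h import *
c,P,lon,lat,rgb=skip()
tl=ctrl.sense()['tool_pos'][:2]@[np.cos(np.radians(60.75)),np.sin(np.radians(60.75))]
L=lat+470.7;a=lon-tl
m=(abs(L)>42)&(abs(L)<56)&(abs(a)<16)&(P[...,2]>100)&(P[...,2]<165)
print(np.percentile(a[m],[5,50,95]),np.percentile(P[m][:,2],[5,50,95]))
```

```text
tool lon 91.10253401520293 lat -470.83565762762436 t 22.9 F [-7.2843342  -2.68633287  9.46085346]
[-8.15107699 -3.99990828  4.92147892] [132.48299758 139.51882154 143.16493634]
```

Call:
play_rows(targets=[-0.0002,-0.0003,0.0005,0,-0.0001,-0.0002,0.0003,0,0,0,0,0])

```text
time_s: 23.15
tool_pos: [455.3, -150.5, 79.6]
tcp_rot: [-0.795, -3.038, 0.0]
wrist_force: [-3.6, -3.9, -0.5]
width: 0.142
grip_force: 30.0
```

Call:
play_rows(targets=[-0.0002,-0.0003,0,0,0,0,0,0])

```text
time_s: 23.32
tool_pos: [455.4, -150.6, 79.6]
tcp_rot: [-0.795, -3.038, -0.0]
wrist_force: [-1.9, -2.7, -1.4]
width: 0.142
grip_force: 30.0
```

Call:
play_rows(gripper=0.42, targets=[0,0,0,0,0,0,0,0,0,0,0,0,0,0,0,0,0,0,0,0])

```text
time_s: 23.73
tool_pos: [456.5, -150.4, 80.4]
tcp_rot: [0.794, 3.039, 0.001]
wrist_force: [0.7, -0.1, -0.4]
width: 0.41
grip_force: 0.0
```

Call:
play_rows(targets=[0,0,0.004,0,0,0,0.01,0,0,0,0.015,0,0,0,0.02,0,0,0,0.02,0,0,0,0.02,0,0,0,0.02,0,0,0,0.02,0,0,0,0.02,0,0,0,0.01,0])

```text
time_s: 24.57
tool_pos: [457.1, -151.3, 242.5]
tcp_rot: [0.795, 3.035, 0.001]
wrist_force: [1.2, -0.4, 0.9]
width: 0.42
grip_force: 0.0
```

Call:
play_rows(targets=[-0.01,-0.02,0.01,0,-0.01,-0.02,0.01,0,-0.01,-0.025,0.01,0,-0.005,-0.03,0,0,0,-0.03,0,0,0,-0.03,0,0,0,-0.03,0,0,0,-0.02,0,0,0,-0.01,0,0,0,0,0,0])

```text
time_s: 25.4
tool_pos: [419.8, -368.0, 269.0]
tcp_rot: [-0.801, -3.037, 0.002]
wrist_force: [-0.2, -0.2, -0.0]
width: 0.42
grip_force: 0.0
```

Run:
```python
from h import *
c=cam('top');P=c['P'];rgb=c['color'].astype(int);y=np.radians(60.75);ex=np.array([np.cos(y),np.sin(y)]);ey=np.array([-ex[1],ex[0]])
lon=P[...,:2]@ex;lat=P[...,:2]@ey;z=P[...,2]
m=(lon>120)&(lon<420)&(lat>-545)&(lat<-400)&(z>136)&(z<152);W=P[m][:,:2].astype(np.float32)
print('walls',m.sum(),cv2.minAreaRect(W),np.percentile(z[m],[50]))
for s in(-1,1):
    k=m&(abs(lat+470.5-s*57)<6)&(lon>160)&(lon<350);
    l=cv2.fitLine(P[k][:,:2].astype(np.float32),cv2.DIST_HUBER,0,.01,.01).ravel();print(s,k.sum(),np.degrees(np.arctan2(l[1],l[0])),np.polyfit(lon[k],z[k],1)[0])
H=(rgb.sum(-1)<150)&(abs(lon-91)<25)&(abs(lat+470.7)<55)&(z>110)
if H.sum()>5:print('handle',H.sum(),np.median(lon[H]),np.median(lat[H]),np.percentile(z[H],[50,95]))
F=(abs(lat+470)<48)&(lon>165)&(lon<345)&(z>40)
print('tub floor',np.percentile(z[F],[5,50,95]))
Q=(lon>392)&(lon<670)&(lat>-625)&(lat<-335)&(z>12)&(z<75)
print('pan things',Q.sum(),np.percentile(lon[Q],[2,98]),np.percentile(lat[Q],[2,98]),np.percentile(z[Q],[50,98]))
P0=np.load('top0.npy');d=abs(P[...,2]-P0[...,2])>10;d&=~((lon>60)&(lat<-310)&(lat>-640)) 
print('changed elsewhere',d.sum())
C=lambda P,m:np.nanmedian(P[m],0)
print(ctrl.sense()['tool_pos'],ctrl.sense()['time_s'])
```

```text
walls 755 ((547.3661499023438, 18.314865112304688), (249.33604431152344, 119.46556091308594), 60.52679443359375) [145.99104358]
-1 242 60.721825 -0.003161476276570631
1 254 60.79545 -0.0016055794364085339
handle 179 93.29363325716177 -480.4011765951309 [142.58410819 146.14958683]
tub floor [92.44561799 95.98780994 99.56068294]
pan things 1785 [468.69533507 577.41026417] [-512.23542721 -424.26200148] [50.80188045 57.04601882]
changed elsewhere 38745
[ 420.34958069 -365.91284524  268.83916158] 25.45
```

```bash
python3 -c "
from workcell import ctrl
print(ctrl.close_job())"
```

```text
the job is handed in; nothing more can be done
None
```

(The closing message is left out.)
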